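# Switch on the dust extractor from its bench console

### The arm

A 7-joint arm with a two-finger parallel gripper is mounted at the origin on the work surface; the furniture and walls round the work are solid. World frame = base frame: x ahead of the robot, y to its left, z up, the work surface at z = 0. Lengths are in m, angles in rad, forces in N, time in s.
With the tool pointing down it reaches from about 0.425 to 0.825 m from the base axis. Payload 3.6 kg.
Tool frame: the origin (TCP) lies between the finger pads; the fingertips stand 19 mm ahead of it and the grasp point (between the pads) is the TCP (robot.tcp_to_tips is the distance from the TCP to the fingertips, in m); z points along the fingers, y is the line along which they close (so a half turn about z gives the same grasp; the last joint's range is limited). The gripper opens to 93 mm and grips with 3 to 60 N. Pads are 15 mm wide; open, the fingers measure 128 mm over their backs; the gripper's body (75 mm by 188 mm) begins 65 mm behind the grasp point.
Start: joints at [-0.026, 0.615, -0.013, 1.423, 0.008, 1.103, -0.04], TCP at [0.65, 0, 0.238] pointing down, gripper open.
Joint ranges: [-3.12, 3.12], [-0.3, 2.06], [-1.34, 1.32], [0.26, 2.42], [-1.36, 4.5], [0.01, 1.98], [-2.84, 2.84]. Speed limits (rad/s): [2.79, 2.79, 3.14, 3.14, 3.14, 3.14, 3.14].

### API

Orientations are given as a 3x3 rotation matrix whose columns are the frame's x, y, z axes.
In Python, from bench import robot, sensors, read_camera, camera_params gives the robot as it stands (robot), with the cameras as plain functions and the readings (sensors).
- The arm moves only by the tool advance, called after ">>>" as name(argument=value, ...) on one line, values as JSON. Schema: {"type":"object","properties":{"segments":{"type":"array","items":{"type":"array","items":{"type":"number"},"minItems":7,"maxItems":7},"minItems":1,"maxItems":12},"clamp_n":{"type":"number"},"only":{"type":"string"},"quiet":{"type":"boolean"},"lines":{"type":"string"}},"required":["segments"],"additionalProperties":false}. segments is a list of rows, 1 to 12 of them, each of 7 numbers: the finger opening in m, then dx, dy, dz in a scale on which 1.0 is 300 mm, then a rotation vector rx, ry, rz in a scale on which 1.0 is pi/2 rad; each row shifts and turns the commanded pose from where the row before left it, along the tool's axes as they then stand; what a row does not reach is not made up. A row lasts 1/10 s, in which the tool goes at most 0.05 m and 0.15 rad, less where a joint would pass 70% of its speed; a pose out of reach is approached as far as the arm can. The fingers move at their own pace and stop on an object; clamp_n is the grip in N (left out, the last holds). Time passes only in rows, so rows that do not move let the fingers close. The tool returns the time, the measured TCP pose, the force, the opening and the grip force at its end. only (a regular expression) keeps the lines of the reply that match it, lines (a string "A,B") keeps lines A to B, and quiet returns only ok. A shift or turn number past 1, either way, is cut back to 1. Input that does not fit is refused with a message, and nothing moves.
- sensors.get_obs(): the state, without advancing time (a new reading comes with each control period).
- read_camera(name): name is "scene" or "side" or "wrist"; returns the picture (480x640x3 uint8, red, green, blue); there is no depth.
- camera_params(name): a dict with "camera_matrix" (3x3 intrinsics, pixels), "k1" (the pictures are not rectified: a ray, as slopes to the right and down, at radius r is drawn at 1 + k1 r^2 times it, then the intrinsics apply), "world_to_cam" (4x4, takes a point from world to camera coordinates). Camera axes: x right, y down, z forward; pixel columns grow to the right and rows downward; lengths in m; the calibration is good to about 2 mm. A picture is of the moment at which its call begins: read the wrist's pose just before it. camera_params takes no time and is no camera call; for the wrist camera it gives the pose at the moment of the call.
- robot.finish_job(): hands the job in; it is judged then, once.
The state is a dict: "clock": time; "joints": joint angles; "qd": joint speeds; "tau": joint torques, N m; "ee_pos": TCP position; "orientation": TCP orientation; "force": force on the tool from outside, world axes, zero at the start; "ft_torque": the same for the moment, N m; "finger_gap": finger opening in m; "grip_force": force on a finger pad.
Only numpy, scipy, OpenCV 4.12 (cv2) and the standard library are available. Lean on these libraries where they do the work, as an engineer would, in place of code of your own. Each camera call takes 0.05 s, during which the arm holds its last target. There are 200 camera calls.

### The job

Start the dust extractor from the grey console on the bench, with presses of the fingertips only: first press the white-lined far end of the black main rocker fully down to on, then the same on the blue outlet rocker, and last press the green start button fully in and let it come up again. Leave the yellow rocker off and do not press the red stop button. Nothing is to be picked up or pushed out of place: leave the tools and the tin round the console where they lie.

Things in the scene. Friction and masses are not known exactly. Their poses are not given: they have to be found in the camera images.
- console: grey console fixed to the worktop, 160x230 mm, 45 mm high; origin: centre of its underside; x points to its far side (away from the robot), y left, z up. On top: far row of three rockers 75 mm apart (black, blue, yellow in any order, 36 mm beyond centre) and near row of two push buttons 90 mm apart (green, red in either order, 42 mm before centre)
- main_rocker_on (a point): press point on the black main rocker: the white line on its paddle (64 mm along console x, 34 mm wide, pivot at mid-length along console y), 24 mm from the pivot towards the far end; moves with the paddle: about 68 mm above the worktop when off, 9.5 mm lower when fully on. The near (off) end has three thin dark ribs
- blue_rocker_on (a point): press point on the blue outlet rocker: the white line on its paddle (64 mm along console x, 34 mm wide, pivot at mid-length along console y), 24 mm from the pivot towards the far end; moves with the paddle: about 68 mm above the worktop when off, 9.5 mm lower when fully on. The near (off) end has three thin dark ribs
- yellow_rocker_on (a point): press point on the yellow outlet rocker: the white line on its paddle (64 mm along console x, 34 mm wide, pivot at mid-length along console y), 24 mm from the pivot towards the far end; moves with the paddle: about 68 mm above the worktop when off, 9.5 mm lower when fully on. The near (off) end has three thin dark ribs
- main_rocker (a joint): rocker angle of the black main rocker, rad: 0 = off (far end up), 0.40 = fully on (far end down, at its stop); it turns with about 0.03 N m of friction and stays where it is left; no spring
- blue_rocker (a joint): rocker angle of the blue rocker, rad: 0 = off (far end up), 0.40 = fully on (far end down, at its stop); it turns with about 0.03 N m of friction and stays where it is left; no spring
- yellow_rocker (a joint): rocker angle of the yellow rocker, rad: 0 = off (far end up), 0.40 = fully on (far end down, at its stop); it turns with about 0.03 N m of friction and stays where it is left; no spring
- green_button_top (a point): centre of the top face of the green round push button (30 mm diameter, in a black 46 mm collar); top face 67 mm above the worktop at rest (the point gives it), collar rim 57 mm; moves down 6 mm
- red_button_top (a point): centre of the top face of the red round push button (30 mm diameter, in a black 46 mm collar); top face 67 mm above the worktop at rest (the point gives it), collar rim 57 mm; moves down 6 mm
- green_button (a joint): travel of the green button, m: 0 = up, 0.006 = fully down at its stop; the spring needs about 1.5 N to start and 5 N at the bottom and lifts it again when let go
- red_button (a joint): travel of the red button, m: 0 = up, 0.006 = fully down at its stop; the spring needs about 1.5 N to start and 5 N at the bottom and lifts it again when let go
- tape_measure: yellow tape measure standing on edge, 37x78x71 mm; loose bystander, origin under its centre
- wax_tin: round wax tin with yellow-brown side, 70 mm diameter, 45 mm tall; loose bystander, origin under its centre
- driver_slot: red-handled slotted screwdriver lying along the right side of the console, 216 mm long, 33 mm thick; loose bystander, origin under its centre
- carpenter_pencil: red carpenter's pencil lying in front of the console, 172 mm long, 10 mm thick; loose bystander, origin under its centre

How it is judged:
By the outcome, as a careful person would: the job done as asked, in the order asked, and still so for the second after the job is handed in, with the robot touching nothing.
It also fails if it takes over 35 s, if anything falls off the work surface, if the arm or the gripper's body presses on something with over 40 N, if the wrist force passes 120 N, or if a joint passes its speed limit or range.

## Working session

There is one attempt and no reset: what is moved stays moved. The work goes in short steps, Python scripts to look and compute and a tool call to move; the robot and the scene stay as the last step left them, time stands still between calls to the robot, and variables do not carry over. Pictures are saved under pics/ and viewed, at most 10 in all, crops included, and the job is handed in when it is done.

```bash
mkdir -p pics; python3 - <<'E'
from bench import robot, sensors, read_camera, camera_params
import cv2
for n in ["scene","wrist"]:
    p=camera_params(n); im=read_camera(n); cv2.imwrite(f"pics/{n}0.png",im[:,:,::-1]); print(n,p)
o=sensors.get_obs();print(o["clock"],o["orientation"],o["finger_gap"])
E
```

```text
scene {'camera_matrix': array([[496.53031077,   0.        , 316.72520917],
       [  0.        , 496.53031077, 238.60739562],
       [  0.        ,   0.        ,   1.        ]]), 'k1': 0.048315614911924244, 'world_to_cam': array([[-0.8580924 , -0.51321706, -0.01690201,  0.4390828 ],
       [-0.31873575,  0.55815169, -0.76607716,  0.14075376],
       [ 0.40259775, -0.65197771, -0.64252635,  0.77000501],
       [ 0.        ,  0.        ,  0.        ,  1.        ]])}
wrist {'camera_matrix': array([[391.05152074,   0.        , 313.39017713],
       [  0.        , 391.05152074, 238.2186468 ],
       [  0.        ,   0.        ,   1.        ]]), 'k1': -0.07378518111443289, 'world_to_cam': array([[ 9.99995825e-01,  5.75562599e-04, -2.83185247e-03,
        -6.48311059e-01],
       [ 1.34645953e-03, -9.59889962e-01,  2.80373766e-01,
        -3.26377880e-02],
       [-2.55689411e-03, -2.80376408e-01, -9.59886729e-01,
         3.91653315e-01],
       [ 0.00000000e+00,  0.00000000e+00,  0.00000000e+00,
         1.00000000e+00]])}
0.1 [[ 6.66395564e-06  9.99997331e-01 -2.31044145e-03]
 [ 9.99999997e-01 -6.84147668e-06 -7.68263564e-05]
 [-7.68419582e-05 -2.31044093e-03 -9.99997328e-01]] 0.09321950481417729
```

View pics/scene0.png

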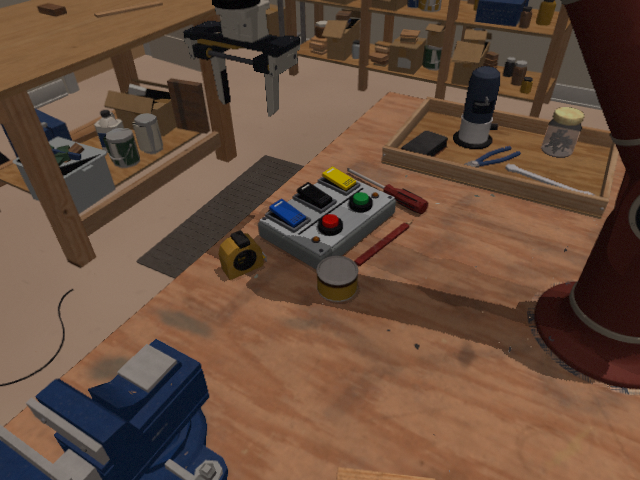

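View pics/wrist0.png

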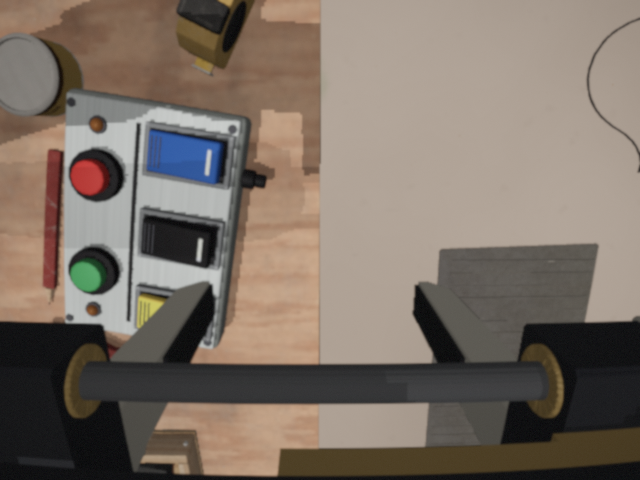

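The scene view shows the console ahead of the robot, with blue, black and yellow rockers from left to right, and red left, green right. In the wrist view the pixels that matter are the blue line at (208,163), the black line at (206,248), green at (88,271) and red at (90,176).

```bash
cat > h.py <<'E'
import numpy as np, cv2
from scipy.optimize import least_squares
def ray(p,uv,z):
    K=p["camera_matrix"]; d=(np.array(uv)-K[:2,2])/K[0,0]
    s=d.copy()
    for _ in range(20): s=d/(1+p["k1"]*(s@s))
    T=p["world_to_cam"]; R=T[:3,:3]; c=-R.T@T[:3,3]; v=R.T@np.r_[s,1]
    return (c+v*(z-c[2])/v[2])[:2]
L=np.array([[60,75],[60,0],[-42,45],[-42,-45]])/1000.   # blue line, black line, red, green
def fit(W):
    f=lambda q:(q[:2]+L@np.array([[np.cos(q[2]),np.sin(q[2])],[-np.sin(q[2]),np.cos(q[2])]])-W).ravel()
    r=least_squares(f,[.55,.1,0]); return r.x,r.fun.reshape(-1,2)*1000
E
python3 - <<'E'
from bench import robot, sensors, read_camera, camera_params
from h import *
im=cv2.imread("pics/wrist0.png").astype(int); b,g,r=im[...,0],im[...,1],im[...,2]
def cen(m,u,v,w=22):
    y,x=np.nonzero(m[v-w:v+w,u-w:u+w]); return [x.mean()+u-w,y.mean()+v-w,len(x)]
bright=(np.min(im,2)>190)
c=[cen(bright,208,163,15),cen(bright,206,248,15),cen((r>g+70)&(r>150),90,176),cen((g>r+50),88,271)]
print(np.round(c,1))
p=camera_params("wrist")
for C in (np.array(c)[:,:2],np.array([[208,163],[206,248],[90,176],[88,271]])):
    W=np.array([ray(p,x,z) for x,z in zip(C,[.068,.068,.067,.067])]); q,e=fit(W)
    print(np.round(W,4),np.round(q,4),np.round(e,1))
E
```

```text
[[207.6 161.8  39. ]
 [199.2 250.8  16. ]
 [ 86.6 177.1 819. ]
 [ 85.5 276.  703. ]]
[[ 0.5638  0.0505]
 [ 0.5511 -0.0245]
 [ 0.4605  0.039 ]
 [ 0.445  -0.049 ]] [ 0.4929 -0.0129 -0.1785] [[ 1.5 -0.2]
 [ 0.8  1. ]
 [-0.9 -0.2]
 [-1.4 -0.7]]
[[ 0.564   0.0495]
 [ 0.5571 -0.0221]
 [ 0.4635  0.0399]
 [ 0.4482 -0.0442]] [ 0.496  -0.011  -0.1817] [[ 4.5  2.4]
 [-2.2  0.2]
 [-0.7  0.9]
 [-1.6 -3.5]]
```

```bash
python3 -c "
import cv2
a=cv2.imread('pics/wrist0.png')[80:360,40:280];b=cv2.imread('pics/scene0.png')[150:280,240:440]
cv2.imwrite('pics/c1.png',cv2.resize(a,None,fx=2.1,fy=2.1,interpolation=2))
cv2.imwrite('pics/c2.png',cv2.resize(b,None,fx=4,fy=4,interpolation=2))"
```

```text
(no output)
```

View pics/c1.png

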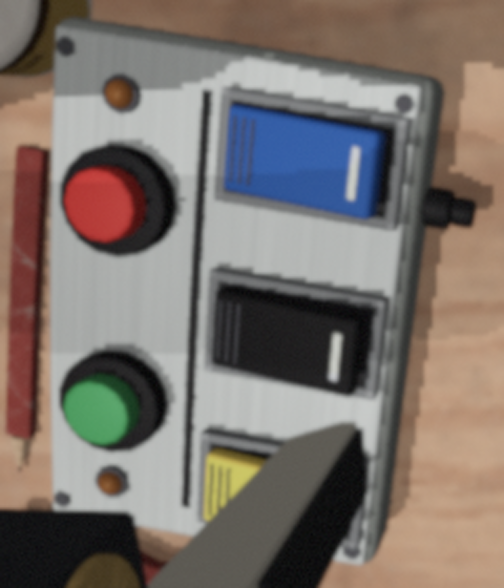

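The crop confirms the line centres (blue 208,162 and black 199,250) and the button faces as segmented, and the fit residual is about 1.5 mm. I'll turn the tool to the console's yaw and close the fingers.

The rows are not in the units I measure in: shifts go in shares of 300 mm and turns go in shares of pi/2 rad. I convert before sending: -0.14 rad / 1.5708 = -0.0891.

>>> advance(segments=[[0, 0, 0, 0, 0, 0, -0.0891], [0, 0, 0, 0, 0, 0, -0.0891], [0, 0, 0, 0, 0, 0, -0.0891], [0, 0, 0, 0, 0, 0, -0.0891], [0, 0, 0, 0, 0, 0, -0.0891], [0, 0, 0, 0, 0, 0, -0.0891], [0, 0, 0, 0, 0, 0, -0.0891], [0, 0, 0, 0, 0, 0, -0.0891], [0, 0, 0, 0, 0, 0, -0.0891], [0, 0, 0, 0, 0, 0, -0.0828]], clamp_n=20)

```text
clock: 1.1
ee_pos: [0.6495, -0.0002, 0.2369]
orientation: [[-0.985, 0.174, -0.002], [0.174, 0.985, -0.0], [0.001, -0.0, -1.0]]
force: [0.1, -0.4, 0.0]
finger_gap: 0.0179
grip_force: 0.0
```

```bash
cat >> h.py <<'E'
Q=np.array([.4929,-.0129,-.1785])
def pt(x,y):
    c,s=np.cos(Q[2]),np.sin(Q[2]); return Q[:2]+[c*x-s*y,s*x+c*y]
def go(robot,x,y,ztip):
    o=sensors.get_obs(); d=np.r_[pt(x,y),ztip+robot.tcp_to_tips]-o["ee_pos"]
    return np.round(o["orientation"].T@d,4)
E
python3 - <<'E'
from bench import robot, sensors, read_camera, camera_params
from h import *
im=read_camera("wrist"); cv2.imwrite("pics/w1.png",im[:,:,::-1])
p=camera_params("scene"); im=cv2.imread("pics/scene0.png").astype(int); b,g,r=im[...,0],im[...,1],im[...,2]
for m,u,v in(((r>g+70)&(r>150),330,222),((g>r+50),360,201)):
    y,x=np.nonzero(m[v-15:v+15,u-15:u+15]); print(len(x),ray(p,[x.mean()+u-15,y.mean()+v-15],.066))
print(pt(-.042,.045),pt(-.042,-.045)); print(go(robot,.06,0,.09)); print(sensors.get_obs()["finger_gap"],sensors.get_obs()["orientation"].round(3))
E
```

```text
11 [0.46113256 0.04742476]
109 [ 0.44391066 -0.05056134]
[0.45955724 0.03884225] [ 0.44357742 -0.04972775]
[ 0.092  -0.0394  0.128 ]
0.013398554810022967 [[-0.985  0.172 -0.002]
 [ 0.172  0.985 -0.   ]
 [ 0.002 -0.    -1.   ]]
```

View pics/w1.png

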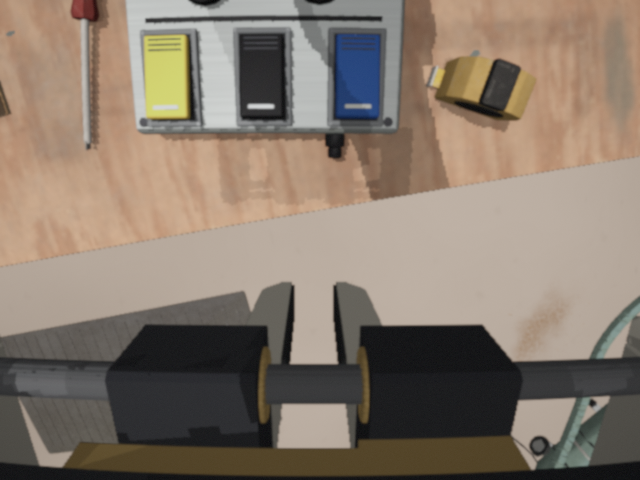

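The view is now square to the console: yellow line at (164,107), black (261,106), blue (358,106). Next I move above black and check these with the same view.

Scaled: 0.03 m / 0.3 = 0.1, 0.023 m / 0.3 = 0.0767.

```bash
python3 - <<'E'
from bench import robot, sensors, read_camera, camera_params
from h import *
p=camera_params("wrist")
for uv,l in(((164,107),(.06,-.075)),((261,106),(.06,0)),((358,106),(.06,.075))): print(ray(p,uv,.068),pt(*l))
E
```

```text
[ 0.53783641 -0.09871965] [ 0.53863015 -0.09736155]
[ 0.5510953  -0.02377539] [ 0.55194667 -0.02355322]
[0.56395437 0.05004258] [0.56526319 0.05025512]
```

>>> advance(segments=[[0, 0.0767, -0.0333, 0.1, 0, 0, 0], [0, 0.0767, -0.0333, 0.1, 0, 0, 0], [0, 0.0767, -0.0333, 0.1, 0, 0, 0], [0, 0.0767, -0.0333, 0.1, 0, 0, 0], [0, 0, 0, 0, 0, 0, 0]])

```text
clock: 1.65
ee_pos: [0.545, -0.0247, 0.1134]
orientation: [[-0.983, 0.183, -0.015], [0.183, 0.983, -0.002], [0.014, -0.005, -1.0]]
force: [-0.0, -0.1, 0.0]
finger_gap: 0.0006
grip_force: 0.0
```

```bash
python3 -c "
from bench import robot, sensors, read_camera, camera_params
from h import *
print(go(robot,.06,0,.068))"
```

```text
[-0.007   0.0025  0.0263]
```

>>> advance(segments=[[0, 0, 0, 0, 0, 0, 0], [0, 0, 0, 0, 0, 0, 0], [0, 0, 0, 0, 0, 0, 0]])

```text
clock: 1.95
ee_pos: [0.5543, -0.0223, 0.1188]
orientation: [[-0.984, 0.18, 0.004], [0.18, 0.984, 0.0], [-0.004, 0.001, -1.0]]
force: [0.4, -0.1, 0.8]
finger_gap: 0.0003
grip_force: 0.0
```

```bash
python3 -c "
from bench import robot, sensors, read_camera, camera_params
from h import *
print(go(robot,.06,0,.068))"
```

```text
[ 0.0022 -0.0017  0.0318]
```

Scaled: 0.01 m / 0.3 = 0.0333, 0.004 m / 0.3 = 0.0133.

>>> advance(segments=[[0, 0.0067, -0.0067, 0.0333, 0, 0, 0], [0, 0, 0, 0.0333, 0, 0, 0], [0, 0, 0, 0.0333, 0, 0, 0], [0, 0, 0, 0.0133, 0, 0, 0], [0, 0, 0, 0.0133, 0, 0, 0], [0, 0, 0, 0.01, 0, 0, 0], [0, 0, 0, 0.0067, 0, 0, 0], [0, 0, 0, 0, 0, 0, 0], [0, 0, 0, 0, 0, 0, 0]])

```text
clock: 2.85
ee_pos: [0.5506, -0.0245, 0.0796]
orientation: [[-0.984, 0.18, 0.002], [0.18, 0.984, -0.003], [-0.003, -0.002, -1.0]]
force: [-7.5, -0.7, 32.9]
finger_gap: 0.0006
grip_force: 15.3
```

```bash
python3 -c "
from bench import robot, sensors, read_camera, camera_params
from h import *
print(go(robot,.06,0,.0595))"
```

```text
[-0.0012  0.0012  0.0011]
```

At the stop with 33 N. I lift and go across to blue.

Scaled: 0.04 m / 0.3 = 0.1333, 0.035 m / 0.3 = 0.1167.

>>> advance(segments=[[0, 0, 0, -0.05, 0, 0, 0], [0, 0, 0, -0.0667, 0, 0, 0], [0, 0, 0.1167, 0, 0, 0, 0], [0, 0, 0.1333, 0, 0, 0, 0], [0, 0, 0, 0, 0, 0, 0], [0, 0, 0, 0, 0, 0, 0], [0, 0, 0, 0, 0, 0, 0]])

```text
clock: 3.55
ee_pos: [0.5629, 0.0478, 0.1091]
orientation: [[-0.983, 0.181, -0.002], [0.181, 0.983, -0.002], [0.001, -0.002, -1.0]]
force: [-0.3, -0.6, -0.2]
finger_gap: 0.0002
grip_force: 0.0
```

```bash
python3 - <<'E'
from bench import robot, sensors, read_camera, camera_params
from h import *
print(go(robot,.06,.075,.0595))
for n in("wrist","scene"):
    im=read_camera(n)[:,:,::-1]
    if n=="scene": im=cv2.resize(im[140:290,230:430],None,fx=4,fy=4)
    cv2.imwrite(f"pics/{n}2.png",im)
E
```

```text
[-0.0019  0.0029  0.0306]
```

View pics/wrist2.png

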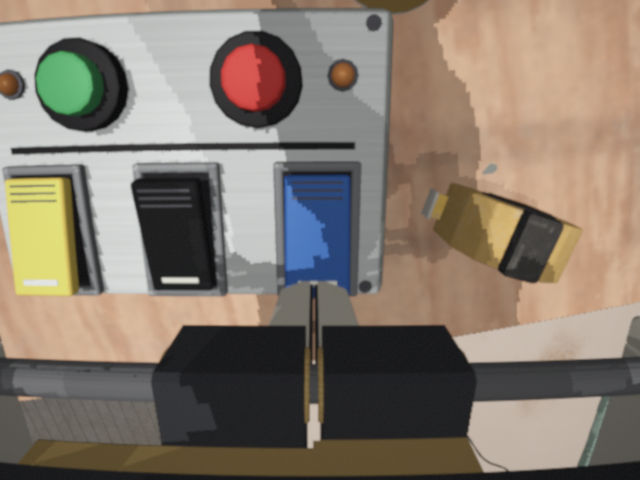

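View pics/scene2.png

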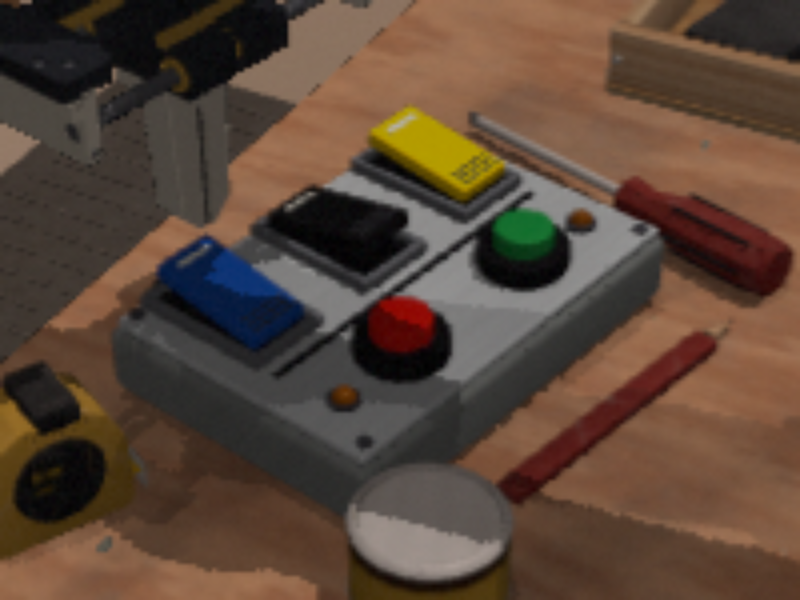

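The black rocker is now tipped far end down in both views (white line at about (180,281) in the wrist view). Blue and yellow are still up, and the fingers are over the blue line near (317,285). Pressing blue.

Scaled: 0.01 m / 0.3 = 0.0333, 0.004 m / 0.3 = 0.0133.

>>> advance(segments=[[0, -0.0067, 0.01, 0.0333, 0, 0, 0], [0, 0, 0, 0.0333, 0, 0, 0], [0, 0, 0, 0.0133, 0, 0, 0], [0, 0, 0, 0.0133, 0, 0, 0], [0, 0, 0, 0.01, 0, 0, 0], [0, 0, 0, 0.0067, 0, 0, 0], [0, 0, 0, 0, 0, 0, 0], [0, 0, 0, 0, 0, 0, 0]])

```text
clock: 4.45
ee_pos: [0.5668, 0.0516, 0.0795]
orientation: [[-0.984, 0.18, 0.002], [0.18, 0.984, -0.001], [-0.003, -0.001, -1.0]]
force: [-2.9, -1.6, 17.7]
finger_gap: 0.0002
grip_force: 8.3
```

Same depth, so blue is at its stop. I lift and go over to green.

Scaled: -0.03 m / 0.3 = -0.1, 0.026 m / 0.3 = 0.0867.

>>> advance(segments=[[0, 0, 0, -0.0667, 0, 0, 0], [0, 0, 0, -0.0667, 0, 0, 0], [0, 0.0833, -0.1, 0, 0, 0, 0], [0, 0.0833, -0.1, 0, 0, 0, 0], [0, 0.0867, -0.1, 0, 0, 0, 0], [0, 0.0867, -0.1, 0, 0, 0, 0], [0, 0, 0, 0, 0, 0, 0], [0, 0, 0, 0, 0, 0, 0], [0, 0, 0, 0, 0, 0, 0], [0, 0, 0, 0, 0, 0, 0]])

```text
clock: 5.45
ee_pos: [0.4452, -0.0466, 0.1167]
orientation: [[-0.984, 0.178, 0.001], [0.178, 0.984, 0.001], [-0.001, 0.001, -1.0]]
force: [0.2, 0.1, 0.6]
finger_gap: 0.0002
grip_force: 0.0
```

```bash
python3 - <<'E'
from bench import robot, sensors, read_camera, camera_params
from h import *
print(go(robot,-.042,-.045,.067))
a=[]
for n in("wrist","scene"):
    im=read_camera(n)[:,:,::-1]
    if n=="scene": im=cv2.resize(im[140:290,230:430],(640,480))
    a.append(cv2.resize(im,(400,300)) if n=="wrist" else cv2.resize(im,(400,300)))
cv2.imwrite("pics/w3.png",np.vstack(a))
E
```

```text
[ 0.0011 -0.0034  0.0307]
```

View pics/w3.png

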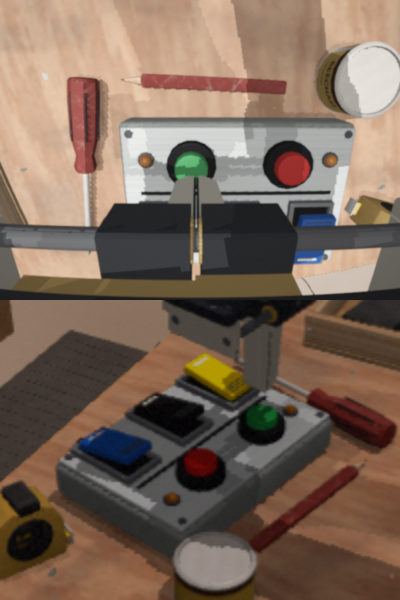

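Black and blue both show tipped on, yellow is off, and the closed fingers hang over green. Pressing green.

Scaled: 0.01 m / 0.3 = 0.0333, -0.003 m / 0.3 = -0.01.

>>> advance(segments=[[0, 0.0033, -0.01, 0.0333, 0, 0, 0], [0, 0, 0, 0.0333, 0, 0, 0], [0, 0, 0, 0.0233, 0, 0, 0], [0, 0, 0, 0.0133, 0, 0, 0], [0, 0, 0, 0.0133, 0, 0, 0], [0, 0, 0, 0.01, 0, 0, 0], [0, 0, 0, 0.0067, 0, 0, 0], [0, 0, 0, 0, 0, 0, 0], [0, 0, 0, 0, 0, 0, 0]])

```text
clock: 6.45
ee_pos: [0.4418, -0.0504, 0.0798]
orientation: [[-0.984, 0.179, 0.0], [0.179, 0.984, -0.003], [-0.001, -0.003, -1.0]]
force: [-7.1, 0.0, 34.0]
finger_gap: 0.0006
grip_force: 17.2
```

34 N is far above the 5 N spring and the tip is at 60.8 mm, so the button is bottomed. I lift clear and check.

Scaled: -0.04 m / 0.3 = -0.1333, -0.03 m / 0.3 = -0.1.

>>> advance(segments=[[0, 0, 0, -0.05, 0, 0, 0], [0, 0, 0, -0.1, 0, 0, 0], [0, 0, 0, -0.1333, 0, 0, 0], [0, 0, 0, -0.1333, 0, 0, 0], [0, 0, 0, 0, 0, 0, 0], [0, 0, 0, 0, 0, 0, 0], [0, 0, 0, 0, 0, 0, 0]])

```text
clock: 7.15
ee_pos: [0.4416, -0.0506, 0.2005]
orientation: [[-0.984, 0.18, -0.002], [0.18, 0.984, 0.0], [0.002, -0.0, -1.0]]
force: [0.4, -0.6, 0.2]
finger_gap: 0.0006
grip_force: 0.0
```

```bash
python3 - <<'E'
from bench import robot, sensors, read_camera, camera_params
import cv2
im=read_camera("scene")[:,:,::-1]
cv2.imwrite("pics/s4.png",cv2.resize(im[140:290,230:430],None,fx=4,fy=4))
E
```

```text
(no output)
```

View pics/s4.png

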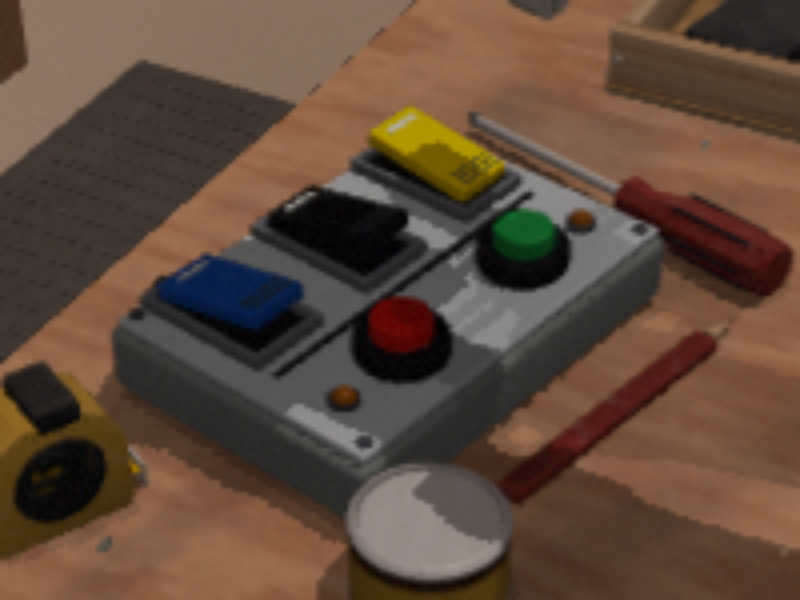

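Black (340,215) and blue (230,290) are on, yellow (437,150) is off, green (523,235) is up again, and nothing around the console has moved.

```bash
python3 -c "
from bench import robot, sensors, read_camera, camera_params
print(robot.finish_job())"
```

```text
the job is handed in; nothing more can be done
None
```

I pressed the black main rocker and then the blue outlet rocker fully on, pressed green start to its stop and let it come up, left yellow and red untouched and nothing round the console moved, and handed the job in at about 7 s.

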